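# Clamp a sample tube on the tilt stand and hold it at the marked angle

### The job

Clamp the sample tube that lies on the stand's hinged plate: slide the jaw along until it presses the tube firmly against the spring-backed jaw opposite and that jaw gives. Then take the plate by its side handle, swing it up until it stands at the angle that the pointer on the quadrant marks, and hold it there for the clot check: the plate falls if it is let go, so finish with the gripper still holding it, the tube still clamped. Leave the pointer and everything else on the bench where they are.

Things in the scene. Friction and masses are not known exactly. Their poses are not given: they have to be found in the camera images.
- stand: White tilt stand fixed to the bench, base 270 x 260 x 18 mm; origin under its middle at bench level. x points from the plate's free edge to its hinge (away from the robot, give or take its yaw), y left, z up. An upright quadrant (205 mm arc about the hinge, black graduations, 260 mm high) stands at its left, y = +128 mm; the handle is on the right, y = -96 to -180 mm.
- hinge_mid (a point): Middle of the hinge line of the plate, at (100, 0, 55) mm in the stand's frame; the line runs along the stand's y.
- flap (a joint): Angle of the hinged plate in rad: 0 level (its start, lying on a rest, free edge towards the robot), growing as the free edge rises; stop at 1.6. The hinge is nearly frictionless and plate, jaws and tube weigh 0.5 to 0.8 kg, so it falls back when let go (2 to 5 N at the handle).
- tilt_plate: Grey hinged plate 195 x 200 x 8 mm. Origin on the hinge line at mid-width and mid-thickness; x from the free edge to the hinge, y left along the hinge, z out of the upper face (which is at z = 4 mm). Covers x = -200 to -5, y = -100 to 100 mm. A 22 mm high stop near the hinge, face at x = -20 mm, keeps the tube from sliding down. A thin pin on its left edge points at the quadrant.
- handle_mid (a point): Middle of the handle: a round steel rod, diameter 16 mm, sticking out 78 mm to the right from the plate's free edge, parallel to the hinge, with a 22 mm end disc. At (-190, -138, 0) mm in the plate's frame; 55 mm above the bench when level. Free space all around; pinch it from above across the rod, which turns between the fingers as the plate swings.
- jaw (a joint): Position of the sliding jaw in m along the plate's +y, towards the spring jaw. 0 fully open; starts between 0 and 0.025; 0.067 when the tube just touches both jaws, 0.073 when the spring jaw is pushed fully back. Friction of 5 N keeps it where it is left, so it stays clamped when released. Pushing it takes 5 N when free and 5 to 9 N while clamping.
- jaw_block: The sliding jaw: grey block 70 mm (x) by 28 mm (y), 22 mm high, on the plate to the right of the tube, with an upright tab on top. Origin under the tab on the plate's upper face, axes as the plate's; clamping face at y = +16 mm. At jaw = 0 the origin is at (-80, -51, 4) mm in the plate's frame.
- jaw_tab (a point): Point on the sliding jaw's upright tab, 47 mm above the plate's upper face, on the tab's axis. The tab is 22 mm along x, 12 mm along y, and reaches from 22 to 67 mm above the plate's face; it can be pinched from above along x, or pushed.
- spring_jaw: Spring-backed jaw: grey block 80 mm long (x), 16 mm wide, 24 mm high, on the left of the plate before a fixed housing. Origin at the foot of its clamping face, at (-80, 60, 4) mm in the plate's frame; the face looks to -y. It gives up to 6 mm towards +y at 0.6 N per mm and then stops hard. A firm clamp pushes it back 3 to 6 mm (2 to 3.6 N on the tube).
- tube: Sealed screw-capped white plastic tube, 28 mm in diameter, 110 mm long, 60 g or so, lying loose on the plate between the jaws, roughly along the plate's x, cap towards the free edge. Origin on its underside at mid-length. It can roll.
- tube_center (a point): Centre of the tube. At about (-80, 46 to 52, 18) mm in the plate's frame when clamped.
- mark (a joint): Angle that the pointer marks, in rad, on the same scale as joint flap (same hinge line): between 0.5 and 1.0. The plate is at the mark when flap equals mark. Stiff, stays where it is.
- pointer: Dark steel pointer arm on the outer (left) side of the quadrant, 9 mm wide, with a 30 x 14 x 12 mm head just beyond the arc. Origin on the hinge line, at y = 134 mm in the stand's frame. It points along its own -x; its x axis is parallel to the plate's x when the plate is at the mark. Not to be moved.
- pointer_tip (a point): Point on the pointer's head, 235 mm from the hinge line.
- vial: Bystander: amber capped vial, 28 mm across, 55 mm high, standing on the bench in front of the stand. Origin under it.
- pen: Bystander: felt pen, 135 mm long, 11 mm thick, lying on the bench beyond the stand. Origin under its middle.
- pot: Bystander: lidded specimen pot, 60 mm across, 70 mm high, on the bench to the left. Origin under it.
- cap_dish: Bystander: white ceramic dish, 90 mm across, 30 mm high, on the bench to the left. Origin under it.
- sample_box: Bystander: sample storage box with blue foot and pale sides, 134 x 134 x 95 mm, on the bench to the right. Origin under it.
- tip_box: Bystander: clear box with grey lid, 124 x 84 x 70 mm, on the bench to the right. Origin under it.
- tweezers: Bystander: flat steel tweezers, 120 mm long, 5 mm thick, lying on the bench in front of the stand. Origin under the middle.
Things that resemble listed ones, but are neither listed nor needed, are in the scene too. What is shaped like the tube but pink or yellow is not meant.

How it is judged:
By the outcome, as a careful person would: the job done as asked, in the order asked, and still so for the second after the job is handed in, while the arm keeps its last pose, push and grip.
It also fails if it takes over 48 s, if anything falls off the work surface, if the arm or the gripper's body presses on something with over 40 N, if the wrist force passes 120 N, or if a joint passes its speed limit or range.

### The arm

A 6-joint arm with a two-finger parallel gripper is mounted at the origin on the work surface. World frame = base frame: x ahead of the robot, y to its left, z up, the work surface at z = 0. Lengths are in mm, angles in rad, forces in N, time in s.
With the tool pointing down it reaches from about 350 to 875 mm from the base axis. Payload 4.2 kg.
Tool frame: the origin (TCP) lies on the centre line of the jaws, within the pads' length; the fingertips stand 8 mm ahead of it and the grasp point (between the pads) lies 11 mm behind it (manip.tips_ahead is the distance from the TCP to the fingertips, in mm); z points along the fingers, y is the direction in which the jaws open and shut (so a half turn about z gives the same grasp; the last joint's range is limited). The gripper opens to 87 mm and grips with 3 to 60 N. Pads are 19 mm wide; open, the fingers measure 117 mm over their backs; the gripper's body (75 mm by 190 mm) begins 51 mm behind the grasp point.
Start: joints at [1.369, 0.385, 0.008, 0, -1.194, -0.259], TCP at [277.882, 559.804, 230.55] pointing down, gripper open.
Joint ranges: [-3.14, 3.14], [-1.21, 2.06], [-1.07, 1.41], [-3.16, 2.05], [-2.99, -0.16], [-3.1, 3.1]. Speed limits (rad/s): [2.79, 2.79, 3.14, 3.14, 3.14, 3.14].

### API

Orientations are given as a unit quaternion [w, x, y, z].
In Python, from cell import manip, viewer, workorder, regions_of, spot_point gives the robot as it stands.
- The arm moves only by the tool servo_tool, never from a script. Its argument "steps" is a list of rows, each a list of 7 numbers: the shift along the tool's x, y, z in m, then the turn, a rotation vector about the tool's x, y, z in degrees, then the closure, from 0 (fully open) to 1 (shut). In form: [[dx, dy, dz, wx, wy, wz, claw], ...]. A call has 1 to 20 rows; each row is the pose to reach, as a shift and turn from the pose measured when the call began, along the tool's axes at that moment; what a row does not reach only later rows make up. A row lasts 1/12 s, in which the tool goes at most 41.7 mm and 7.16 degrees, less where a joint would pass 70% of its speed; a pose out of reach is approached as far as the arm can. A call with a gripper value outside its range is refused whole. The fingers move at their own pace and stop on an object; the grip force is fixed at half the most. Time passes only in rows, so rows that repeat a pose let the fingers close. It gives the time, the measured TCP pose, the force and the opening at its end, in the units of the state.
- manip.get_state(): the state, without advancing time (a new reading comes with each control period).
- viewer.get_image(name): name is "scene" or "top" or "wrist"; returns the picture (420x560x3 uint8, red, green, blue); there is no depth.
- viewer.camera_info(name): a dict with "intrinsics" (3x3 intrinsics, pixels), "R" (3x3) and "t" (3): a world point X has camera coordinates R X + t. Camera axes: x right, y down, z forward; pixel columns grow to the right and rows downward; lengths in mm; the calibration is good to about 2 mm. A picture is of the moment at which its call begins: read the wrist's pose just before it. camera_info takes no time and is no camera call; for the wrist camera it gives the pose at the moment of the call.
- workorder.sign_off(): hands the job in, once; it reports no verdict.
Trained networks look in the newest picture that a camera, given by its name, has taken for a name from the list of things; names that differ only in an ending like _2 or _b are one class to them, and where a whole thing is asked for, a point or a joint stands for the part that bears it (a point fixed in the world has none). Each returns a list of dicts, best first, with "score" (0 to 1); they miss things now and then, are a little off and sometimes report something else, mostly with a low value. They report only what shows in the picture. A call takes as long as a camera call. They do not tell look-alikes from the thing itself.
- regions_of(camera, name): "mask" (420x560 bool, what is visible of it) and "location" ([row, column] in pixels, amid what is visible of it).
- spot_point(camera, name): "location" ([row, column] in pixels: a listed point, or the origin of a listed thing).
The state is a dict: "t": time; "q": joint angles; "joint_vel": joint speeds; "joint_torque": joint torques, N m; "tool_pos": TCP position; "tool_rot": TCP orientation; "ft_force": force on the tool from outside, world axes, zero at the start; "moment": the same for the moment, N m; "gripper_width": finger opening in mm.
Only numpy, scipy, OpenCV 4.12 (cv2) and the standard library are available. Lean on these libraries where they do the work, as an engineer would, in place of code of your own. Each camera call takes 0.05 s, during which the arm holds its last target.

## Working session

There is one attempt and no reset: what is moved stays moved. The work goes in short steps, Python scripts to look and compute and a tool call to move; the robot and the scene stay as the last step left them, time stands still between calls to the robot, and variables do not carry over. Pictures are saved under pics/ and viewed, and the job is handed in when it is done.

Besides the shell and the picture viewer there is one more tool, called by a JSON object that holds its "api" and its "payload", one argument or row to a line. servo_tool: Moves the arm, as the interface text tells. Its arguments: {"type":"object","properties":{"steps":{"type":"array"}},"required":["steps"]}

```bash
ls; mkdir -p pics; python3 - <<'E'
from cell import manip, viewer, workorder, regions_of, spot_point
import cv2
print(manip.get_state())
for n in ["scene","top"]:
    im=viewer.get_image(n); cv2.imwrite(f"pics/{n}0.png",im[:,:,::-1])
    c=viewer.camera_info(n); print(n,c)
    for p in ["hinge_mid","handle_mid","jaw_tab","pointer_tip","tube_center","stand","spring_jaw"]:
        print(p,[(round(d["score"],2),[round(float(x),1) for x in d["location"]]) for d in spot_point(n,p)[:3]])
print(manip.get_state()["t"])
E
```

```text
pics
{'t': 0.0, 'q': array([ 1.36862285e+00,  3.85570868e-01,  6.64231805e-03, -5.01045129e-04,
       -1.19400428e+00, -2.58600860e-01]), 'joint_vel': array([ 0.0014302 , -0.00124524,  0.00044212,  0.00076524, -0.00121761,
        0.0020915 ]), 'joint_torque': array([-8.98615108e-04, -3.90666211e+01,  1.87407160e+01,  4.22012463e+00,
        1.10211584e-02, -1.93215692e-04]), 'tool_pos': array([277.62397422, 559.30819166, 229.45709834]), 'tool_rot': array([ 1.07439660e-03,  9.73556365e-01, -2.28444323e-01, -2.02621704e-04]), 'ft_force': array([-0.13204475,  0.41439466, -0.66514054]), 'moment': array([ 0.00847862, -0.00993636,  0.00740492]), 'gripper_width': 87.1030671833038}
scene {'intrinsics': array([[427.57643485,   0.        , 278.29027409],
       [  0.        , 427.57643485, 206.33381334],
       [  0.        ,   0.        ,   1.        ]]), 'R': array([[-0.07764279,  0.99696165,  0.00625021],
       [ 0.58649539,  0.05074375, -0.80836144],
       [-0.80622252, -0.05909772, -0.5886533 ]]), 't': array([  63.27866547, -242.26416375, 1674.44763718])}
hinge_mid [(0.95, [251.9, 324
[... 363 characters left out ...]
18.81668867,   0.        , 273.98678461],
       [  0.        , 418.81668867, 207.55032361],
       [  0.        ,   0.        ,   1.        ]]), 'R': array([[-0.01236059, -0.99988905,  0.00831319],
       [-0.99829941,  0.01186642, -0.05707438],
       [ 0.0569694 , -0.00900453, -0.99833532]]), 't': array([ -25.12144076,  539.54186972, 1232.03898563])}
hinge_mid [(0.66, [164.3, 228.2])]
handle_mid [(0.93, [235.0, 265.4]), (0.62, [262.9, 225.4]), (0.35, [143.6, 235.2])]
jaw_tab []
pointer_tip [(0.5, [214.6, 156.8])]
tube_center [(0.93, [194.7, 216.3]), (0.86, [252.2, 316.0]), (0.7, [222.9, 137.8])]
stand [(0.97, [199.0, 222.4])]
spring_jaw [(0.63, [189.0, 201.8]), (0.26, [234.5, 268.6])]
0.8
```

View pics/scene0.png

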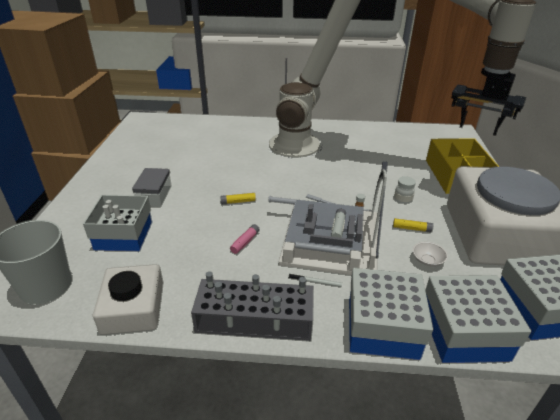

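View pics/top0.png

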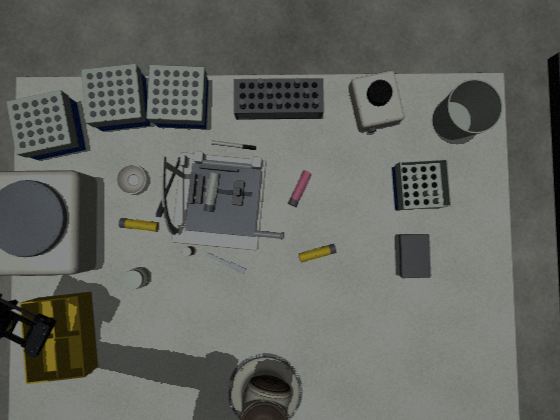

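```bash
python3 - <<'E'
import cv2
a=cv2.imread("pics/scene0.png")[150:280,255:425]; b=cv2.imread("pics/top0.png")[130:280,150:300]
cv2.imwrite("pics/s0c.png",cv2.resize(a,None,fx=4.5,fy=4.5,interpolation=cv2.INTER_CUBIC))
cv2.imwrite("pics/t0c.png",cv2.resize(b,None,fx=4,fy=4,interpolation=cv2.INTER_CUBIC))
E
```

```text
(no output)
```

View pics/s0c.png

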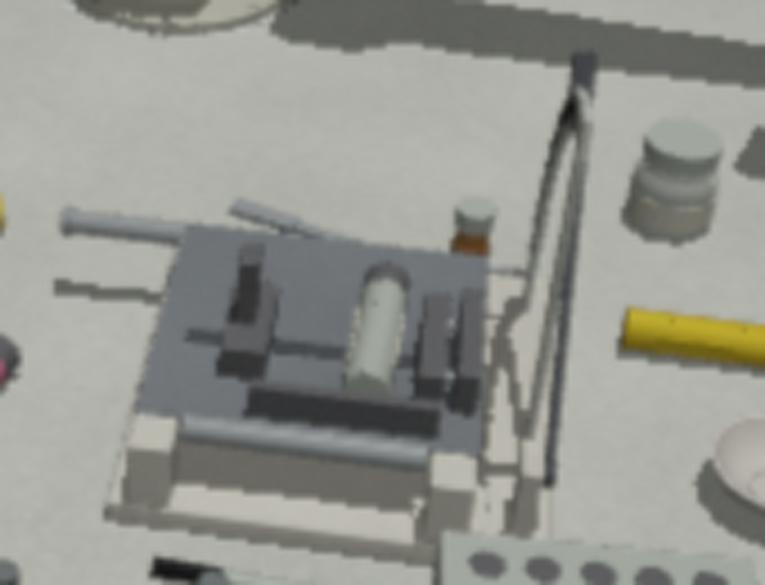

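View pics/t0c.png

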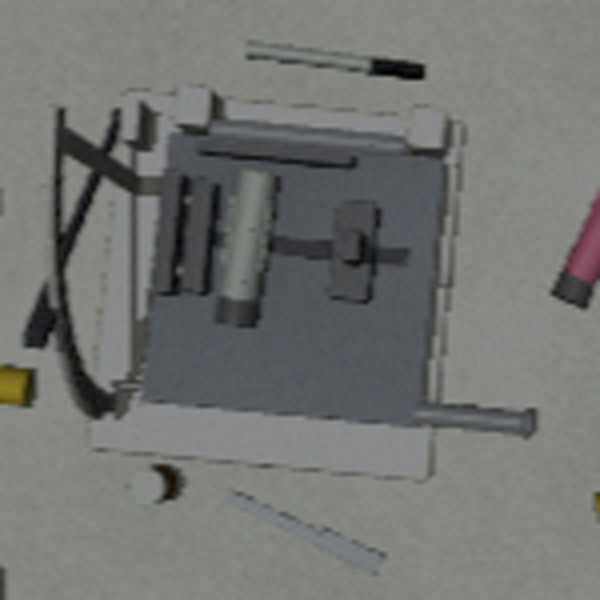

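```bash
cat > h.py <<'E'
import numpy as np
from scipy.optimize import least_squares
from cell import manip, viewer, workorder, regions_of, spot_point
def proj(c,X):
    p=c["intrinsics"]@(c["R"]@np.asarray(X,float)+c["t"]); return np.array([p[0]/p[2],p[1]/p[2]])
def stand2w(s,p):
    c,sn=np.cos(s[2]),np.sin(s[2]); p=np.asarray(p,float)
    return np.array([s[0]+c*p[0]-sn*p[1], s[1]+sn*p[0]+c*p[1], p[2]])
def plate2w(s,f,p):  # plate angle f
    x,y,z=p; X=x*np.cos(f)+z*np.sin(f); Z=-x*np.sin(f)+z*np.cos(f)
    return stand2w(s,[100+X,y,55+Z])
E
cat > fit.py <<'E'
from h import *
ct=viewer.camera_info("top"); cs=viewer.camera_info("scene")
T=lambda u,v:(150+u/4-.4,130+v/4-.4); S=lambda u,v:(255+u/4.5-.4,150+v/4.5-.4)
obs=[("t",T(123,92),lambda s:stand2w(s,[135,130,18])),("t",T(462,122),lambda s:stand2w(s,[135,-130,18])),
("t",T(430,478),lambda s:stand2w(s,[-135,-130,18])),("t",T(92,449),lambda s:stand2w(s,[-135,130,18])),
("t",T(536,423),lambda s:plate2w(s,0,[-190,-180,0])),("t",T(418,425),lambda s:plate2w(s,0,[-200,-100,4])),
("t",T(143,401),lambda s:plate2w(s,0,[-200,100,4])),
("s",S(65,221),lambda s:plate2w(s,0,[-190,-180,0])),("s",S(188,228),lambda s:plate2w(s,0,[-200,-100,4])),
("s",S(487,256),lambda s:plate2w(s,0,[-200,100,4])),
("t",T(35,335),lambda s:plate2w([s[0],s[1],s[2]],s[3],[-235,140,0])),
("s",S(583,68),lambda s:plate2w([s[0],s[1],s[2]],s[3],[-235,140,0])),
("t",T(352,238),lambda s:plate2w(s,0,[-80,-51+s[4],71])),
("s",S(252,252),lambda s:plate2w(s,0,[-80,-51+s[4],71])),
]
def f(s):
    return np.concatenate([proj(ct if k=="t" else cs,g(s))-np.array(o) for k,o,g in obs])
r=least_squares(f,[500,100,0,.75,10],loss="soft_l1",x_scale=[10,10,.1,.1,10])
s=r.x; print(s); print(f(s).reshape(-1,2).round(1))
for n,p in dict(handle=plate2w(s,0,[-190,-138,0]),tab=plate2w(s,0,[-80,-51+s[4],51]),tip=plate2w(s,s[3],[-235,140,0])).items(): print(n,p.round(1))
E
python3 fit.py
```

```text
[ 5.63985223e+02  1.15848010e+02 -9.09138458e-02  8.11740444e-01
  3.86600893e+00]
[[ 4.4 -1.1]
 [ 6.4 -1.8]
 [ 7.2 -0.5]
 [ 3.9 -0.1]
 [-0.9 -0.5]
 [ 0.5  0.3]
 [-0.5  0.8]
 [ 0.2  0.6]
 [-0.1 -1.2]
 [ 1.6 -0.5]
 [-2.   0.5]
 [ 3.7 -0.4]
 [ 0.2  1.7]
 [ 0.2  0.4]]
handle [461.8 -13.4  55. ]
tab [579.6  67.1 106. ]
tip [515.2 260.9 225.5]
```

```bash
sed -i 's/\[135,130,18\]/[135,130+s[5],18]/;s/\[135,-130,18\]/[135,-130+s[5],18]/;s/\[-135,-130,18\]/[-135,-130+s[5],18]/;s/\[-135,130,18\]/[-135,130+s[5],18]/;s/\[-235,140,0\]/[-235,s[6],0]/g;s/,.75,10\]/,.75,10,10,140]/;s/,.1,10\]/,.1,10,10,10]/' fit.py
python3 fit.py
```

```text
[ 5.63546075e+02  1.14168827e+02 -9.63635921e-02  8.16173072e-01
  5.65835331e+00  1.75767528e+01  1.34299634e+02]
[[-0.6 -1.7]
 [ 1.3 -1.9]
 [ 1.5 -0.6]
 [-1.7 -0.7]
 [-0.6 -0. ]
 [ 0.8  0.6]
 [-0.1  0.8]
 [-0.1  0.3]
 [-0.4 -1.4]
 [ 1.2 -0.4]
 [ 0.8  0.2]
 [ 1.  -0.6]
 [ 0.2  1.9]
 [ 0.3  0.3]]
handle [460.7 -14.5  55. ]
tab [579.1  67.1 106. ]
tip [515.8 253.7 226.2]
```

```bash
cat >> h.py <<'E'
from scipy.spatial.transform import Rotation as Ro
S=np.array([563.5,114.2,-0.0964]); 
def toolrot(yang, tilt=0): # tool z down, tool y at world angle yang
    y=np.array([np.cos(yang),np.sin(yang),0]); z=np.array([0,0,-1.]); x=np.cross(y,z)
    return Ro.from_matrix(np.c_[x,y,z])
def cur():
    s=manip.get_state(); w,x,y,z=s["tool_rot"]; return s,Ro.from_quat([x,y,z,w])
def delta(p,R=None):
    s,C=cur(); d=C.inv().apply(np.asarray(p)-s["tool_pos"])/1000
    w=(C.inv()*R).as_rotvec(degrees=True) if R is not None else np.zeros(3)
    return d.round(4),w.round(2)
E
python3 - <<'E'
from h import *
print(delta([420,400,350]))
print(delta([579,67,350],toolrot(-0.0964+np.pi)),delta([579,67,350],toolrot(-0.0964)))
E
```

```text
(array([ 0.1984,  0.0799, -0.1194]), array([0., 0., 0.]))
(array([ 0.4888,  0.3075, -0.1195]), array([-0.  ,  0.  , 69.12])) (array([ 0.4888,  0.3075, -0.1195]), array([  -0.  ,   -0.  , -110.88]))
```

{"api": "servo_tool", "payload": {
  "steps": [
    [0.02,0.01,-0.04,0,0,5,0],
    [0.04,0.02,-0.08,0,0,10,0],
    [0.07,0.04,-0.12,0,0,15,0],
    [0.11,0.06,-0.12,0,0,20,0],
    [0.145,0.085,-0.12,0,0,26,0],
    [0.18,0.11,-0.12,0,0,32,0],
    [0.215,0.13,-0.12,0,0,38,0],
    [0.25,0.15,-0.12,0,0,44,0],
    [0.285,0.175,-0.12,0,0,50,0],
    [0.32,0.2,-0.12,0,0,55,0],
    [0.355,0.22,-0.12,0,0,60,0],
    [0.39,0.245,-0.12,0,0,65,0],
    [0.42,0.265,-0.12,0,0,69.1,0],
    [0.455,0.285,-0.12,0,0,69.1,0],
    [0.489,0.3075,-0.1195,0,0,69.1,0],
    [0.489,0.3075,-0.1195,0,0,69.1,0],
    [0.489,0.3075,-0.1195,0,0,69.1,0],
    [0.489,0.3075,-0.1195,0,0,69.1,0]
  ]
}}

```text
t: 2.3
tool_pos: [579.2, 66.4, 349.7]
tool_rot: [-0.0, -0.672, 0.741, 0.0]
ft_force: [0.4, 0.0, -0.6]
gripper_width: 87.1
```

```bash
python3 - <<'E'
from h import *
import cv2
s=manip.get_state(); print(s["t"],s["tool_pos"],s["q"])
c=viewer.camera_info("wrist"); im=viewer.get_image("wrist"); cv2.imwrite("pics/w1.png",im[:,:,::-1])
np.savez("w1.npz",**c)
im=im[:,:,::-1].copy()
def dot(X,col):
    u=proj(c,X); print(u.round(0)); cv2.circle(im,(int(u[0]),int(u[1])),3,col,1)
for p in ([-80,-51+5.7,71],[-80,-51+5.7,4],[-190,-180,0],[-200,-100,4],[-200,100,4],[-5,-100,4]): dot(plate2w(S,0,p),(0,0,255))
dot(plate2w(S,.816,[-235,134,0]),(0,255,0))
for p in ["handle_mid","jaw_tab","pointer_tip","tube_center","hinge_mid","jaw_block"]:
        print(p,[(round(d["score"],2),[round(float(x),1) for x in d["location"]]) for d in spot_point("wrist",p)[:3]])
cv2.imwrite("pics/w1o.png",im)
E
```

```text
2.3 [579.18610271  66.42374113 349.66268235] [ 3.91641061e-01  2.56326032e-01  1.16331472e-01 -3.91534068e-04
 -1.43145895e+00 -4.89379617e-01]
[280. 182.]
[280. 173.]
[358.  78.]
[361. 136.]
[352. 259.]
[229. 136.]
[350. 352.]
handle_mid [(0.58, [108.9, 355.3])]
jaw_tab [(0.9, [178.0, 279.9]), (0.63, [189.0, 197.1])]
pointer_tip []
tube_center [(0.88, [49.5, 258.0]), (0.85, [1.3, 386.2]), (0.69, [225.4, 283.6])]
hinge_mid [(0.78, [202.8, 231.7]), (0.57, [171.7, 280.9])]
jaw_block [(0.87, [171.1, 279.7]), (0.27, [187.4, 196.9])]
```

View pics/w1o.png

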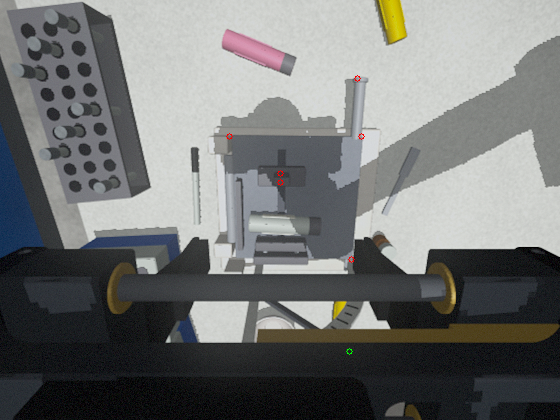

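{"api": "servo_tool", "payload": {
  "steps": [
    [0,0,0.04,0,0,0,0],
    [0,0,0.08,0,0,0,0],
    [0,0,0.12,0,0,0,0],
    [0,0,0.15,0,0,0,0.2],
    [0,0,0.18,0,0,0,0.4],
    [0,0,0.2,0,0,0,0.4],
    [0,0,0.22,0,0,0,0.4],
    [0,0,0.235,0,0,0,0.4],
    [0,0,0.245,0,0,0,0.4],
    [0,0,0.252,0,0,0,0.4],
    [0,0,0.252,0,0,0,0.4],
    [0,0,0.252,0,0,0,0.4]
  ]
}}

```text
t: 3.65
tool_pos: [579.3, 68.3, 98.9]
tool_rot: [0.001, -0.673, 0.739, -0.0]
ft_force: [0.3, 0.1, -0.1]
gripper_width: 52.5
```

```bash
python3 - <<'E'
from h import *
import cv2
s=manip.get_state(); print(s["t"],s["tool_pos"],s["ft_force"],s["gripper_width"])
im=viewer.get_image("wrist"); cv2.imwrite("pics/w2.png",im[:,:,::-1])
E
```

```text
3.65 [579.31013379  68.28309345  98.87919977] [ 0.32754983  0.06134583 -0.11904106] 52.50666172080923
```

View pics/w2.png

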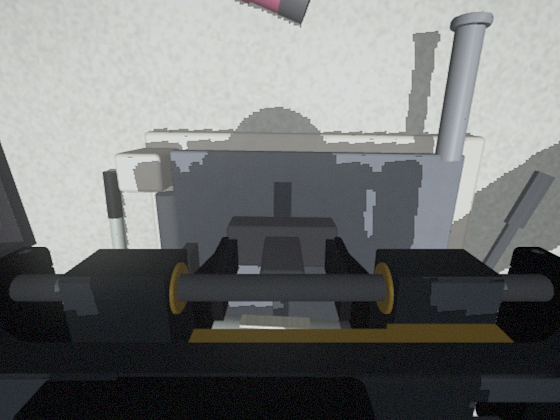

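{"api": "servo_tool", "payload": {
  "steps": [
    [0,0,0,0,0,0,0.7],
    [0,0,0,0,0,0,0.9],
    [0,0,0,0,0,0,0.9],
    [0,0,0,0,0,0,0.9],
    [0,0,0,0,0,0,0.9],
    [0,0,0,0,0,0,0.9]
  ]
}}

```text
t: 4.2
tool_pos: [579.1, 68.3, 99.6]
tool_rot: [0.001, -0.673, 0.74, -0.0]
ft_force: [-1.3, 0.7, 1.3]
gripper_width: 21.8
```

```bash
cat >> h.py <<'E'
def instand(p):
    d=np.asarray(p)[:2]-S[:2]; c,sn=np.cos(S[2]),np.sin(S[2]); return np.array([c*d[0]+sn*d[1],-sn*d[0]+c*d[1],p[2]])
E
python3 - <<'E'
from h import *
s,C=cur(); print(s["t"],s["tool_pos"],s["ft_force"],s["gripper_width"],instand(s["tool_pos"]), C.as_matrix().round(3))
p=s["tool_pos"]; d=stand2w([0,0,S[2]],[0,1,0])
print(delta(p+66*d),delta(p+60*d))
E
```

```text
4.2 [579.05526844  68.3390954   99.55112316] [-1.30432983  0.71926206  1.26016699] 21.795490455753345 [ 19.89719418 -44.15077135  99.55112316] [[-0.094 -0.996  0.001]
 [-0.996  0.094  0.001]
 [-0.001 -0.001 -1.   ]]
(array([-0.066 , -0.0001,  0.0001]), array([0., 0., 0.])) (array([-0.06  , -0.0001,  0.    ]), array([0., 0., 0.]))
```

{"api": "servo_tool", "payload": {
  "steps": [
    [-0.006,0,0,0,0,0,0.9],
    [-0.012,0,0,0,0,0,0.9],
    [-0.018,0,0,0,0,0,0.9],
    [-0.024,0,0,0,0,0,0.9],
    [-0.03,0,0,0,0,0,0.9],
    [-0.036,0,0,0,0,0,0.9],
    [-0.042,0,0,0,0,0,0.9],
    [-0.048,0,0,0,0,0,0.9],
    [-0.052,0,0,0,0,0,0.9],
    [-0.055,0,0,0,0,0,0.9],
    [-0.057,0,0,0,0,0,0.9],
    [-0.057,0,0,0,0,0,0.9]
  ]
}}

```text
t: 5.2
tool_pos: [585.1, 124.5, 99.6]
tool_rot: [0.0, -0.673, 0.74, -0.001]
ft_force: [2.0, -3.7, -1.2]
gripper_width: 21.8
```

```bash
cat > st.py <<'E'
from h import *
s,C=cur(); print(round(s["t"],2),s["tool_pos"].round(1),s["ft_force"].round(1),"y-force",(C.inv().apply(s["ft_force"])).round(1),round(s["gripper_width"],1),instand(s["tool_pos"]).round(2))
E
python3 st.py
```

```text
5.2 [585.1 124.5  99.6] [ 2.  -3.7 -1.2] y-force [ 3.5 -2.3  1.2] 21.8 [20.46 12.34 99.6 ]
```

{"api": "servo_tool", "payload": {
  "steps": [
    [-0.001,0,0,0,0,0,0.9],
    [-0.002,0,0,0,0,0,0.9],
    [-0.003,0,0,0,0,0,0.9]
  ]
}}

```text
t: 5.45
tool_pos: [585.3, 126.5, 99.5]
tool_rot: [-0.0, -0.673, 0.74, -0.001]
ft_force: [1.2, -5.7, 0.3]
gripper_width: 21.9
```

```bash
python3 st.py
```

```text
5.45 [585.3 126.5  99.5] [ 1.2 -5.7  0.3] y-force [ 5.6 -1.7 -0.2] 21.9 [20.48 14.33 99.54]
```

{"api": "servo_tool", "payload": {
  "steps": [
    [-0.001,0,0,0,0,0,0.9],
    [-0.002,0,0,0,0,0,0.9]
  ]
}}

```text
t: 5.62
tool_pos: [585.4, 127.5, 99.6]
tool_rot: [-0.001, -0.673, 0.74, -0.002]
ft_force: [1.1, -5.5, 0.1]
gripper_width: 21.6
```

```bash
python3 st.py
```

```text
5.62 [585.4 127.5  99.6] [ 1.1 -5.5  0.1] y-force [ 5.3 -1.6 -0.1] 21.6 [20.53 15.31 99.57]
```

{"api": "servo_tool", "payload": {
  "steps": [
    [-0.001,0,0,0,0,0,0.9],
    [-0.002,0,0,0,0,0,0.9]
  ]
}}

```text
t: 5.78
tool_pos: [585.5, 128.5, 99.6]
tool_rot: [-0.002, -0.673, 0.74, -0.002]
ft_force: [1.2, -5.6, 0.6]
gripper_width: 21.9
```

```bash
python3 st.py; python3 - <<'E'
from h import *
import cv2
for n in ["scene","top"]:
    im=viewer.get_image(n); cv2.imwrite(f"pics/{n}3.png",im[:,:,::-1])
a=cv2.imread("pics/scene3.png")[150:280,255:425]
cv2.imwrite("pics/s3c.png",cv2.resize(a,None,fx=4.5,fy=4.5,interpolation=cv2.INTER_CUBIC))
E
```

```text
5.78 [585.5 128.5  99.6] [ 1.2 -5.6  0.6] y-force [ 5.4 -1.7 -0.6] 21.9 [20.54 16.31 99.57]
```

View pics/s3c.png

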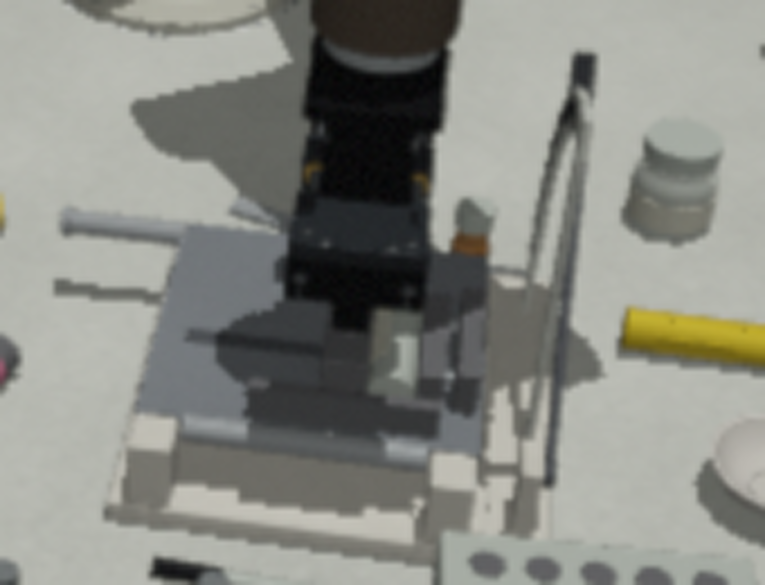

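{"api": "servo_tool", "payload": {
  "steps": [
    [-0.001,0,0,0,0,0,0.9],
    [-0.002,0,0,0,0,0,0.9]
  ]
}}

```text
t: 6.05
tool_pos: [585.6, 129.4, 99.6]
tool_rot: [-0.003, -0.673, 0.74, -0.002]
ft_force: [0.4, -6.6, 0.1]
gripper_width: 21.9
```

```bash
python3 st.py
```

```text
6.05 [585.6 129.4  99.6] [ 0.4 -6.6  0.1] y-force [ 6.6 -1.  -0.1] 21.9 [20.54 17.29 99.56]
```

{"api": "servo_tool", "payload": {
  "steps": [
    [-0.001,0,0,0,0,0,0.9],
    [-0.002,0,0,0,0,0,0.9]
  ]
}}

```text
t: 6.22
tool_pos: [585.7, 130.1, 99.6]
tool_rot: [-0.004, -0.672, 0.74, -0.003]
ft_force: [1.2, -6.8, 0.1]
gripper_width: 21.7
```

```bash
python3 st.py
```

```text
6.22 [585.7 130.1  99.6] [ 1.2 -6.8  0.1] y-force [ 6.7 -1.8 -0. ] 21.7 [20.56 17.98 99.57]
```

{"api": "servo_tool", "payload": {
  "steps": [
    [-0.001,0,0,0,0,0,0.9],
    [-0.002,0,0,0,0,0,0.9]
  ]
}}

```text
t: 6.38
tool_pos: [585.8, 130.8, 99.5]
tool_rot: [-0.005, -0.672, 0.74, -0.003]
ft_force: [1.4, -7.3, -0.1]
gripper_width: 21.5
```

```bash
python3 st.py
```

```text
6.38 [585.8 130.8  99.5] [ 1.4 -7.3 -0.1] y-force [ 7.2 -2.1  0.2] 21.5 [20.57 18.63 99.52]
```

{"api": "servo_tool", "payload": {
  "steps": [
    [-0.001,0,0,0,0,0,0.9],
    [-0.002,0,0,0,0,0,0.9]
  ]
}}

```text
t: 6.55
tool_pos: [585.8, 131.3, 99.5]
tool_rot: [-0.006, -0.672, 0.74, -0.004]
ft_force: [2.0, -7.9, 0.7]
gripper_width: 21.9
```

```bash
python3 st.py
```

```text
6.55 [585.8 131.3  99.5] [ 2.  -7.9  0.7] y-force [ 7.7 -2.8 -0.6] 21.9 [20.58 19.17 99.53]
```

{"api": "servo_tool", "payload": {
  "steps": [
    [-0.001,0,0,0,0,0,0.9],
    [-0.0025,0,0,0,0,0,0.9],
    [-0.0025,0,0,0,0,0,0.9]
  ]
}}

```text
t: 6.8
tool_pos: [586.0, 132.3, 99.6]
tool_rot: [-0.007, -0.672, 0.74, -0.004]
ft_force: [2.0, -6.9, 1.1]
gripper_width: 21.7
```

```bash
python3 st.py
```

```text
6.8 [586.  132.3  99.6] [ 2.  -6.9  1.1] y-force [ 6.7 -2.7 -1. ] 21.7 [20.6  20.23 99.55]
```

{"api": "servo_tool", "payload": {
  "steps": [
    [-0.001,0,0,0,0,0,0.9],
    [-0.002,0,0,0,0,0,0.9]
  ]
}}

```text
t: 6.97
tool_pos: [586.0, 132.7, 99.5]
tool_rot: [-0.008, -0.672, 0.741, -0.005]
ft_force: [0.9, -9.1, -0.1]
gripper_width: 21.7
```

```bash
python3 st.py;python3 - <<'E'
from h import *
import cv2
im=viewer.get_image("scene")[:,:,::-1]
a=im[190:250,310:380]
cv2.imwrite("pics/s4c.png",cv2.resize(a,None,fx=9,fy=9,interpolation=cv2.INTER_CUBIC))
E
```

```text
6.97 [586.  132.7  99.5] [ 0.9 -9.1 -0.1] y-force [ 9.  -1.7  0.2] 21.7 [20.61 20.57 99.53]
```

View pics/s4c.png

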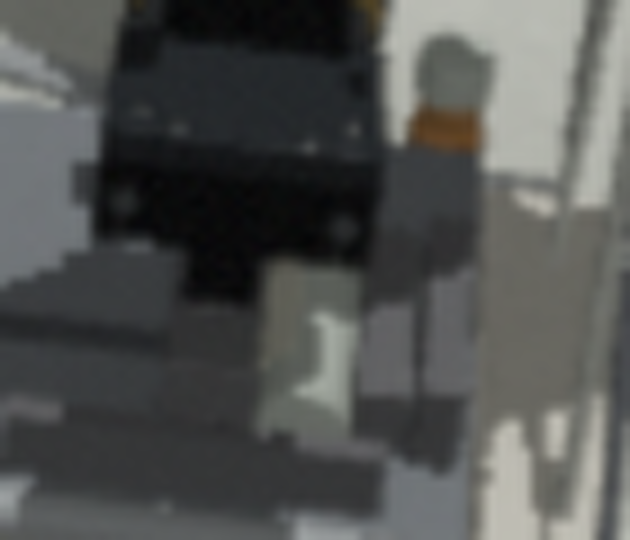

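{"api": "servo_tool", "payload": {
  "steps": [
    [0,0,0,0,0,0,0.8],
    [0,0,0,0,0,0,0.6],
    [0,0,0,0,0,0,0.4],
    [0,0,0,0,0,0,0.4],
    [0,0,-0.02,0,0,0,0.4],
    [0,0,-0.05,0,0,0,0.4],
    [0,0,-0.09,0,0,0,0.4],
    [0,0,-0.13,0,0,0,0.4],
    [0,0,-0.15,0,0,0,0.4],
    [0,0,-0.15,0,0,0,0.4]
  ]
}}

```text
t: 7.85
tool_pos: [589.6, 136.9, 256.3]
tool_rot: [-0.002, -0.672, 0.74, -0.007]
ft_force: [-0.1, -0.3, 0.6]
gripper_width: 52.2
```

```bash
python3 - <<'E'
from h import *
h=plate2w(S,0,[-190,-155,0]); print(h)
R=toolrot(-0.0964+np.pi)
s,_=cur();print(s["t"],s["tool_pos"],s["ft_force"])
print(delta([h[0],h[1],200],R)); print(delta([h[0],h[1],44],R))
E
```

```text
[458.99899127 -31.41778454  55.        ]
7.85 [589.5577737  136.85588142 256.28505204] [-0.14351522 -0.34548915  0.57039314]
(array([0.1793, 0.1143, 0.0577]), array([-0.45, -0.74,  0.03]))
(array([0.1772, 0.1155, 0.2137]), array([-0.45, -0.74,  0.03]))
```

{"api": "servo_tool", "payload": {
  "steps": [
    [0.03,0.02,0,-0.1,-0.2,0,0.4],
    [0.06,0.04,0,-0.2,-0.4,0,0.4],
    [0.09,0.06,0.01,-0.45,-0.74,0,0.4],
    [0.12,0.08,0.03,-0.45,-0.74,0,0.4],
    [0.15,0.1,0.05,-0.45,-0.74,0,0.4],
    [0.17,0.11,0.0575,-0.45,-0.74,0,0.4],
    [0.1793,0.1143,0.0577,-0.45,-0.74,0,0.4],
    [0.1793,0.1143,0.0577,-0.45,-0.74,0,0.4],
    [0.1793,0.1143,0.0577,-0.45,-0.74,0,0.4]
  ]
}}

```text
t: 8.6
tool_pos: [459.9, -31.2, 200.6]
tool_rot: [0.001, -0.672, 0.74, -0.001]
ft_force: [1.7, 0.2, 0.6]
gripper_width: 52.3
```

```bash
python3 st.py; python3 - <<'E'
from h import *
import cv2
for n in ["scene","top","wrist"]:
    c=viewer.camera_info(n); im=viewer.get_image(n)[:,:,::-1].copy(); cv2.imwrite(f"pics/{n}5.png",im)
    if n=="scene": a=im[150:280,255:425]; f=4.5
    elif n=="top": a=im[130:280,150:300]; f=4
    else:
        for y in (-138,-155,-180):
            u=proj(c,plate2w(S,0,[-190,y,0])); print(u); cv2.circle(im,(int(u[0]),int(u[1])),3,(0,0,255),1)
        a=im;f=1
    cv2.imwrite(f"pics/{n}5c.png",cv2.resize(a,None,fx=f,fy=f,interpolation=cv2.INTER_CUBIC))
print(manip.get_state()["tool_pos"])
E
```

```text
8.6 [459.9 -31.2 200.6] [1.7 0.2 0.6] y-force [-0.3 -1.6 -0.6] 52.3 [ -89.09 -154.72  200.57]
[281.24733104 210.82941753]
[281.30141221 195.44944066]
[281.38406746 171.94336907]
[460.3342324  -30.46268692 200.50134132]
```

View pics/scene5c.png

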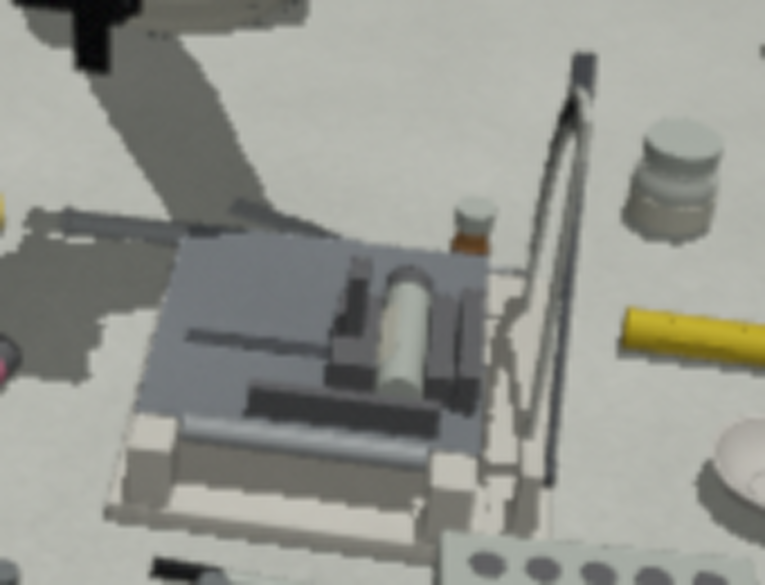

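View pics/top5c.png

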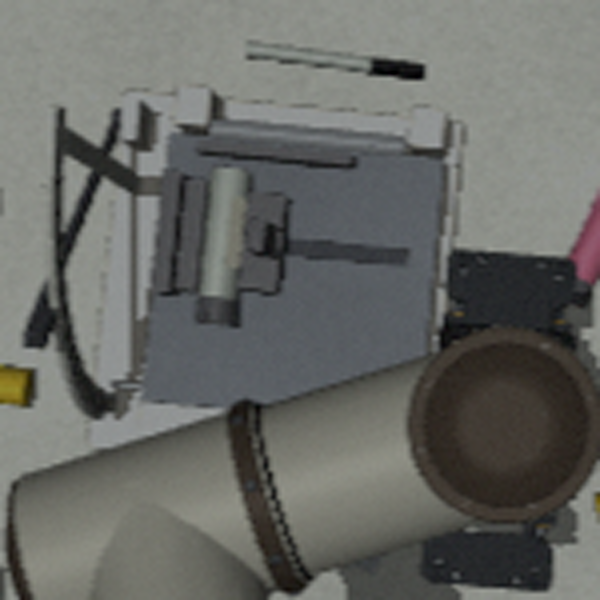

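View pics/wrist5c.png

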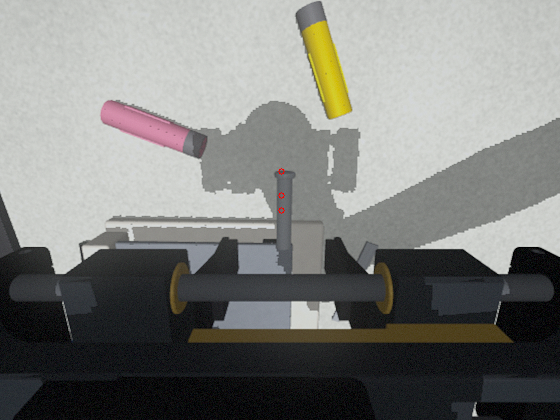

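```bash
python3 - <<'E'
from h import *
R=toolrot(-0.0964+np.pi)
print(delta([458,-31,44],R))
E
```

```text
(array([0.0008, 0.0025, 0.1565]), array([-0.08,  0.03,  0.1 ]))
```

{"api": "servo_tool", "payload": {
  "steps": [
    [0,0.001,0.03,0,0,0,0.4],
    [0.001,0.002,0.07,0,0,0,0.4],
    [0.001,0.0025,0.1,0,0,0,0.4],
    [0.001,0.0025,0.125,0,0,0,0.4],
    [0.001,0.0025,0.145,0,0,0,0.4],
    [0.001,0.0025,0.1565,0,0,0,0.4],
    [0.001,0.0025,0.1565,0,0,0,0.4],
    [0.001,0.0025,0.1565,0,0,0,0.4]
  ]
}}

```text
t: 9.42
tool_pos: [458.7, -30.5, 43.7]
tool_rot: [0.0, -0.673, 0.739, -0.0]
ft_force: [1.4, 0.3, -0.1]
gripper_width: 52.5
```

```bash
python3 st.py; python3 - <<'E'
from h import *
import cv2
im=viewer.get_image("wrist")[:,:,::-1]; cv2.imwrite("pics/w6.png",im)
E
```

```text
9.42 [458.7 -30.5  43.7] [ 1.4  0.3 -0.1] y-force [-0.4 -1.3  0.1] 52.5 [ -90.4  -154.13   43.69]
```

View pics/w6.png

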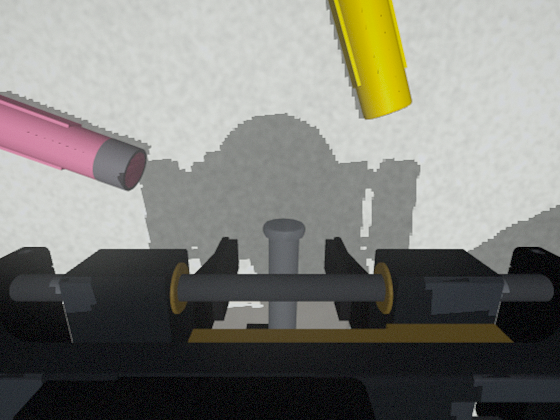

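Rod is between the fingers (disc at column 284, row 230; finger midline 281). Close.

{"api": "servo_tool", "payload": {
  "steps": [
    [0,0,0,0,0,0,0.7],
    [0,0,0,0,0,0,0.9],
    [0,0,0,0,0,0,1],
    [0,0,0,0,0,0,1],
    [0,0,0,0,0,0,1],
    [0,0,0,0,0,0,1]
  ]
}}

```text
t: 9.97
tool_pos: [459.2, -30.5, 44.7]
tool_rot: [0.001, -0.673, 0.739, -0.001]
ft_force: [-0.1, 0.2, -0.2]
gripper_width: 20.0
```

```bash
python3 st.py; python3 - <<'E'
from h import *
s,C=cur(); R=toolrot(-0.0964+np.pi); p=instand(s["tool_pos"])
# arc in stand: handle angle 0 now
for a in np.r_[0.04:0.82:0.04,0.816]:
    t=p+[190*(1-np.cos(a)),0,190*np.sin(a)]
    print(round(a,3),delta(stand2w(S,t),R)[0].round(4).tolist())
print(delta(s["tool_pos"],R)[1])
E
```

```text
9.97 [459.2 -30.5  44.7] [-0.1  0.2 -0.2] y-force [-0.1  0.1  0.2] 20.0 [ -89.85 -154.05   44.71]
0.04 [-0.0, -0.0002, -0.0076]
0.08 [-0.0, -0.0007, -0.0152]
0.12 [-0.0, -0.0014, -0.0227]
0.16 [-0.0, -0.0025, -0.0303]
0.2 [-0.0, -0.0039, -0.0377]
0.24 [-0.0, -0.0056, -0.0451]
0.28 [-0.0, -0.0076, -0.0525]
0.32 [-0.0, -0.0098, -0.0597]
0.36 [-0.0, -0.0124, -0.0669]
0.4 [-0.0, -0.0152, -0.0739]
0.44 [-0.0, -0.0183, -0.0809]
0.48 [-0.0, -0.0217, -0.0877]
0.52 [-0.0, -0.0254, -0.0943]
0.56 [-0.0, -0.0293, -0.1008]
0.6 [0.0, -0.0335, -0.1072]
0.64 [0.0, -0.038, -0.1133]
0.68 [0.0, -0.0426, -0.1193]
0.72 [0.0, -0.0475, -0.1251]
0.76 [0.0, -0.0527, -0.1307]
0.8 [0.0, -0.058, -0.1361]
0.816 [0.0, -0.0603, -0.1382]
[-0.18  0.05  0.16]
```

{"api": "servo_tool", "payload": {
  "steps": [
    [0,0,0,0,0,0,1],
    [0,0,0,0,0,0,1],
    [0,0,0,0,0,0,1]
  ]
}}

```text
t: 10.22
tool_pos: [457.7, -30.6, 44.5]
tool_rot: [0.0, -0.673, 0.74, 0.0]
ft_force: [-4.3, 2.5, 4.6]
gripper_width: 14.9
```

```bash
python3 st.py
```

```text
10.22 [457.7 -30.6  44.5] [-4.3  2.5  4.6] y-force [-2.   4.6 -4.6] 14.9 [ -91.37 -154.33   44.5 ]
```

{"api": "servo_tool", "payload": {
  "steps": [
    [0,0,-0.004,0,0,0,1],
    [0,-0.0007,-0.0095,0,0,0,1],
    [0,-0.001,-0.0152,0,0,0,1],
    [0,-0.0014,-0.0227,0,0,0,1],
    [0,-0.0025,-0.0303,0,0,0,1],
    [0,-0.0039,-0.0377,0,0,0,1],
    [0,-0.0056,-0.0451,0,0,0,1],
    [0,-0.0076,-0.0525,0,0,0,1],
    [0,-0.0098,-0.0597,0,0,0,1],
    [0,-0.0124,-0.0669,0,0,0,1],
    [0,-0.0152,-0.0739,0,0,0,1],
    [0,-0.0152,-0.0739,0,0,0,1]
  ]
}}

```text
t: 11.22
tool_pos: [471.8, -32.2, 119.5]
tool_rot: [-0.001, -0.673, 0.74, 0.001]
ft_force: [-5.3, 3.0, -1.4]
gripper_width: 15.4
```

```bash
python3 st.py; python3 - <<'E'
from h import *
import cv2
c=viewer.camera_info("scene"); im=viewer.get_image("scene")[:,:,::-1]
a=im[120:280,235:425]
cv2.imwrite("pics/s7.png",cv2.resize(a,None,fx=4,fy=4,interpolation=cv2.INTER_CUBIC))
s,C=cur(); R=toolrot(-0.0964+np.pi); p=instand(s["tool_pos"])
p0=np.array([-91.37,-154.33,44.5]); a0=np.arcsin((p[2]-p0[2])/190);print("angle",a0, np.arccos(1-(p[0]-p0[0])/190))
for a in np.r_[a0+.04:0.76:0.04,0.76]:
    t=p0+[190*(1-np.cos(a)),0,190*np.sin(a)]
    print(round(a,3),delta(stand2w(S,t),R)[0].round(4).tolist())
print(delta(s["tool_pos"],R)[1])
E
```

```text
11.22 [471.8 -32.2 119.5] [-5.3  3.  -1.4] y-force [-2.5  5.5  1.4] 15.4 [ -77.16 -154.52  119.51]
angle 0.40302055593823105 0.38635987433634966
0.443 [-0.0002, -0.0043, -0.0069]
0.483 [-0.0002, -0.0077, -0.0137]
0.523 [-0.0002, -0.0113, -0.0204]
0.563 [-0.0002, -0.0153, -0.0269]
0.603 [-0.0002, -0.0194, -0.0333]
0.643 [-0.0002, -0.0238, -0.0395]
0.683 [-0.0002, -0.0285, -0.0455]
0.723 [-0.0002, -0.0334, -0.0513]
0.76 [-0.0002, -0.0381, -0.0565]
[0.15 0.02 0.07]
```

View pics/s7.png

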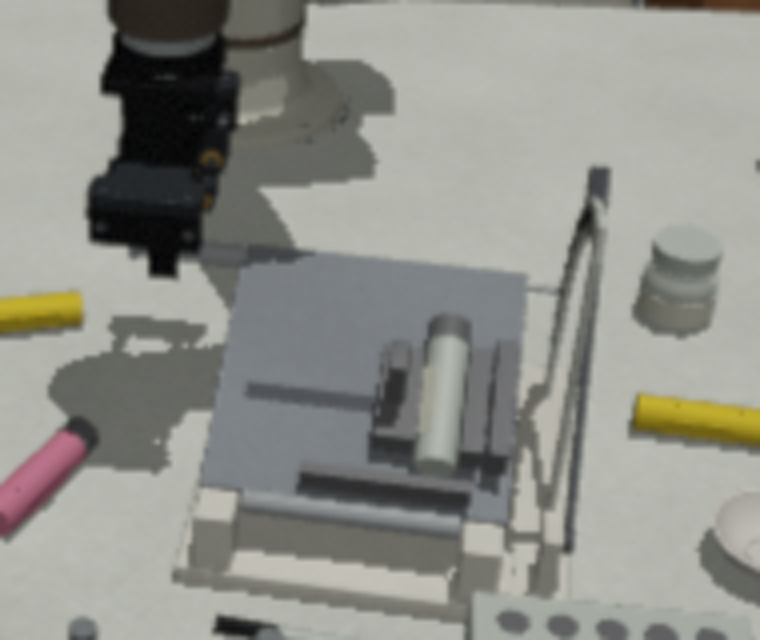

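{"api": "servo_tool", "payload": {
  "steps": [
    [0,-0.003,-0.005,0,0,0,1],
    [0,-0.006,-0.0105,0,0,0,1],
    [0,-0.0095,-0.017,0,0,0,1],
    [0,-0.0133,-0.0237,0,0,0,1],
    [0,-0.0173,-0.0301,0,0,0,1],
    [0,-0.0216,-0.0364,0,0,0,1],
    [0,-0.026,-0.0425,0,0,0,1],
    [0,-0.031,-0.0485,0,0,0,1],
    [0,-0.035,-0.053,0,0,0,1],
    [0,-0.038,-0.0565,0,0,0,1],
    [0,-0.038,-0.0565,0,0,0,1],
    [0,-0.038,-0.0565,0,0,0,1]
  ]
}}

```text
t: 12.27
tool_pos: [505.8, -35.9, 176.5]
tool_rot: [-0.004, -0.672, 0.74, 0.004]
ft_force: [-13.3, 5.8, 7.1]
gripper_width: 15.3
```

```bash
python3 st.py; python3 - <<'E'
from h import *
import cv2
for n,(r0,r1,c0,c1) in dict(scene=(120,280,235,425),top=(130,280,140,300)).items():
    im=viewer.get_image(n)[:,:,::-1]; cv2.imwrite(f"pics/{n}8.png",im)
    cv2.imwrite(f"pics/{n}8c.png",cv2.resize(im[r0:r1,c0:c1],None,fx=4,fy=4,interpolation=cv2.INTER_CUBIC))
s,C=cur(); p=instand(s["tool_pos"]); p0=np.array([-91.37,-154.33,44.5])
print("angle",np.arcsin((p[2]-p0[2])/190),np.arccos(1-(p[0]-p0[0])/190),np.arctan2(p[2]-44.5,100-p[0]))
E
```

```text
12.27 [505.8 -35.9 176.5] [-13.3   5.8   7.1] y-force [-4.5 13.8 -7. ] 15.3 [ -42.97 -154.97  176.5 ]
angle 0.7672144054389568 0.7289209210701417 0.7446731344743549
```

View pics/scene8c.png

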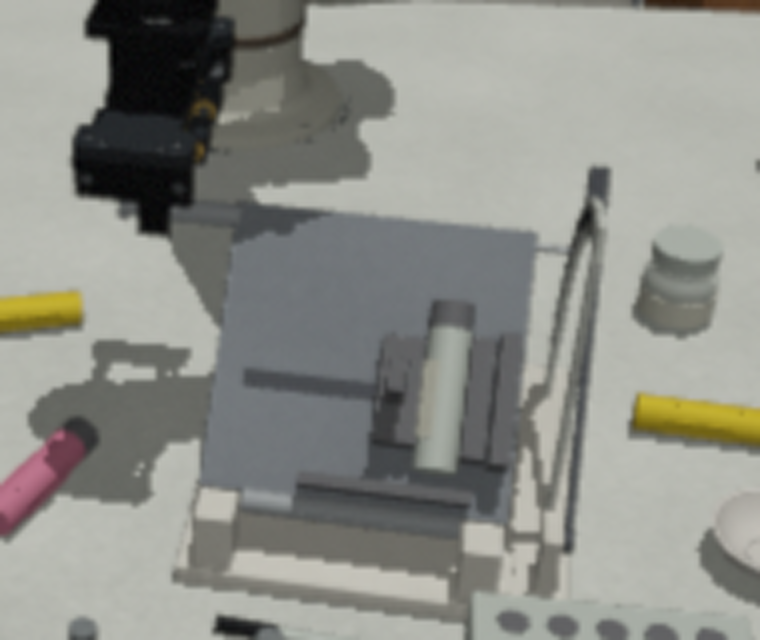

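View pics/top8c.png

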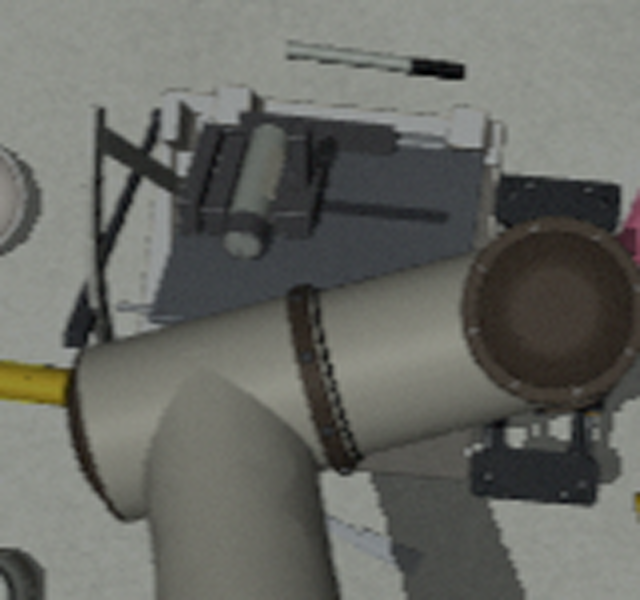

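```bash
python3 - <<'E'
from h import *
import cv2
def ov(img,cam,r0,r1,c0,c1,f,angs,out):
    c=viewer.camera_info(cam); im=cv2.imread(img)[r0:r1,c0:c1]; im=cv2.resize(im,None,fx=f,fy=f,interpolation=cv2.INTER_CUBIC)
    for a,col in angs:
        for rr in (220,250):
            for zz in (-7,7):
                for yy in (134-6,134+6):
                    u=proj(c,plate2w(S,a,[-rr,yy,zz])); v=((u-[c0,r0]+.5)*f).astype(int); cv2.circle(im,tuple(map(int,v)),3,col,-1)
    cv2.imwrite(out,im)
A=[(.78,(0,0,255)),(.816,(0,255,0)),(.85,(255,0,0))]
ov("pics/top0.png","top",195,235,140,190,14,A,"pics/o1.png")
ov("pics/scene0.png","scene",150,185,365,405,14,A,"pics/o2.png")
E
```

```text
(no output)
```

View pics/o1.png

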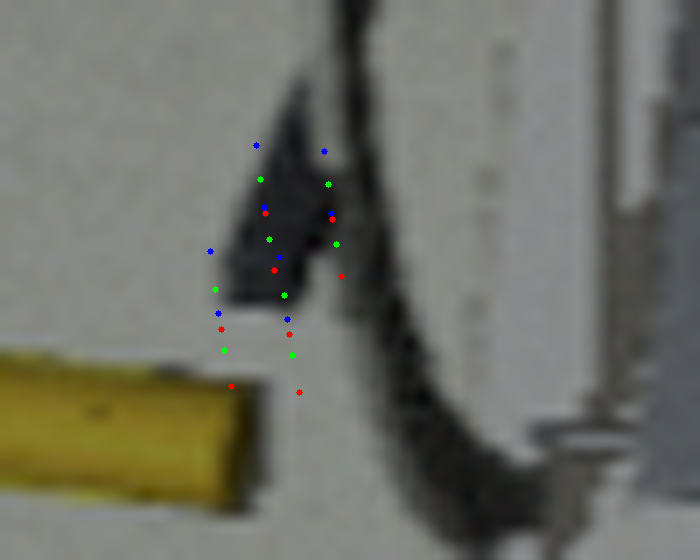

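View pics/o2.png

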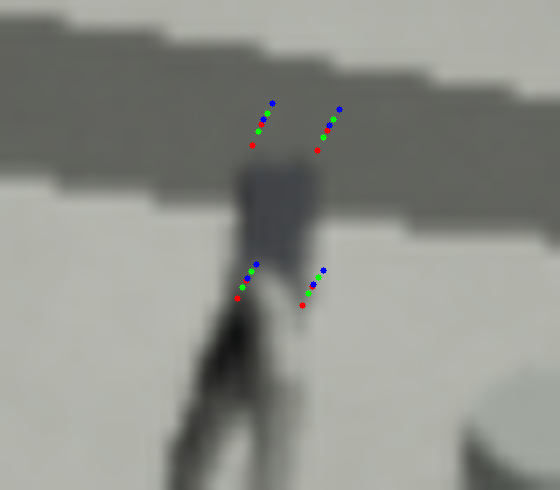

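```bash
cat > ov.py <<'E'
from h import *
import cv2,sys
def ov(img,cam,r0,r1,c0,c1,f,boxes,out,Sx=S):
    c=viewer.camera_info(cam); im=cv2.imread(img)[r0:r1,c0:c1]; im=cv2.resize(im,None,fx=f,fy=f,interpolation=cv2.INTER_CUBIC)
    for a,ra,rb,h,y0,y1,col in boxes:
        P=np.array([((proj(c,plate2w(Sx,a,[-rr,yy,zz]))-[c0,r0]+.5)*f) for rr in (ra,rb) for zz in (-h,h) for yy in (y0,y1)]).astype(np.int32)
        cv2.polylines(im,[cv2.convexHull(P)],True,col,1)
    return im
B=[]
a=float(sys.argv[1]); 
for (ra,rb,h,col) in ((207,237,7,(0,0,255)),(212,242,7,(0,255,0)),(224,238,15,(255,0,0))): B.append((a,ra,rb,h,128,140,col))
B.append((a,0,215,4.5,131,137,(255,255,0)))
A=ov("pics/top0.png","top",148,235,140,190,7,B,""); C=ov("pics/scene0.png","scene",150,265,360,400,5,B,"")
h=max(A.shape[0],C.shape[0]); o=np.zeros((h,A.shape[1]+C.shape[1],3),np.uint8); o[:A.shape[0],:A.shape[1]]=A; o[:C.shape[0],A.shape[1]:]=C
cv2.imwrite(sys.argv[2],o[:600])
E
python3 ov.py .816 pics/o3.png; python3 ov.py .87 pics/o4.png
```

```text
(no output)
```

View pics/o3.png

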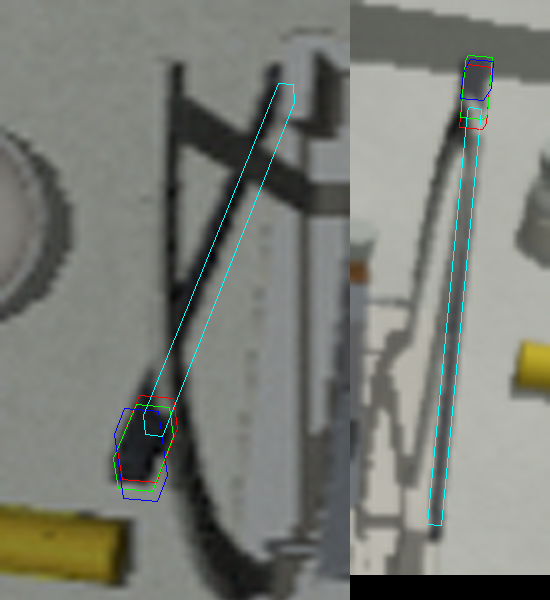

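View pics/o4.png

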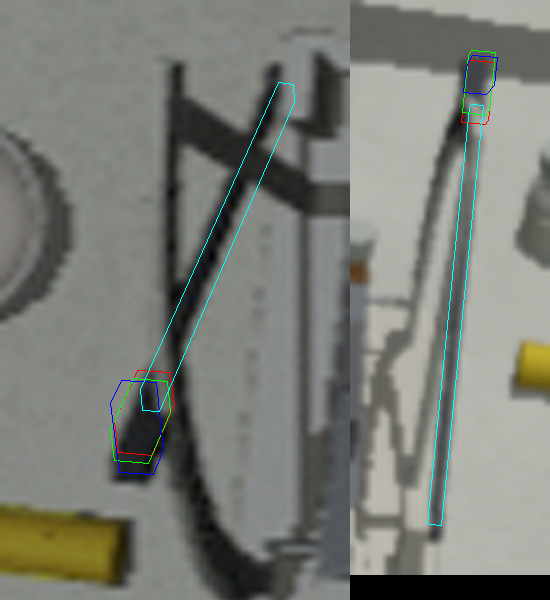

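```bash
python3 - <<'E'
from h import *
ct=viewer.camera_info("top"); cs=viewer.camera_info("scene")
def ext(a,r,h,Sx):
    P=[plate2w(Sx,a,[-r,y,z]) for y in (129,141) for z in (-h,h)]
    return np.array([max(proj(ct,p)[1] for p in P), min(proj(cs,p)[1] for p in P)])
for h in (6,7):
  for dt in (-.5,0,.5):
    for ds in (-.5,0,.5):
      r=least_squares(lambda v: ext(v[0],v[1]*100,h,S)-np.array([216.1+dt,161.1+ds]),[.8,2.4]).x
      print(h,dt,ds,r.round(3))
E
```

```text
6 -0.5 -0.5 [0.838 2.412]
6 -0.5 0 [0.834 2.401]
6 -0.5 0.5 [0.83  2.389]
6 0 -0.5 [0.832 2.415]
6 0 0 [0.828 2.403]
6 0 0.5 [0.824 2.392]
6 0.5 -0.5 [0.827 2.418]
6 0.5 0 [0.822 2.406]
6 0.5 0.5 [0.818 2.395]
7 -0.5 -0.5 [0.841 2.408]
7 -0.5 0 [0.837 2.397]
7 -0.5 0.5 [0.833 2.386]
7 0 -0.5 [0.835 2.411]
7 0 0 [0.831 2.4  ]
7 0 0.5 [0.827 2.389]
7 0.5 -0.5 [0.829 2.414]
7 0.5 0 [0.825 2.403]
7 0.5 0.5 [0.821 2.391]
```

```bash
python3 - <<'E'
from h import *
import cv2
ct=viewer.camera_info("top"); cs=viewer.camera_info("scene")
for x in (-200,-195,-190,-185): print(x,proj(ct,plate2w(S,0,[x,118,0])).round(1),proj(cs,plate2w(S,0,[x,118,0])).round(1))
for a in (.72,.74,.76,.78,.8): print(a,proj(ct,plate2w(S,a,[-190,118,0])).round(1),proj(cs,plate2w(S,a,[-190,118,0])).round(1), "corner",proj(ct,plate2w(S,a,[-200,100,4])).round(1),proj(cs,plate2w(S,a,[-200,100,4])).round(1))
def crop(f,r0,r1,c0,c1,k):
    return cv2.resize(cv2.imread(f)[r0:r1,c0:c1],None,fx=k,fy=k,interpolation=cv2.INTER_CUBIC)
o=np.hstack([np.vstack([crop("pics/top0.png",210,240,165,200,10),crop("pics/top8.png",190,220,160,195,10)]),np.vstack([crop("pics/scene0.png",195,225,355,390,10),crop("pics/scene8.png",165,195,355,390,10)])])
print(o.shape);cv2.imwrite("pics/o5.png",o)
E
```

```text
-200 [179.3 230.1] [370.1 207.8]
-195 [179.5 228.4] [370.1 208.8]
-190 [179.6 226.6] [370.1 209.8]
-185 [179.8 224.9] [370.1 210.8]
0.72 [170.9 207.8] [376.4 182.1] corner [176.8 210.1] [369.9 177.3]
0.74 [170.7 206.8] [376.5 181.7] corner [176.7 209. ] [370.1 176.9]
0.76 [170.6 205.7] [376.7 181.3] corner [176.5 207.8] [370.2 176.5]
0.78 [170.4 204.6] [376.9 181. ] corner [176.4 206.7] [370.4 176.2]
0.8 [170.3 203.5] [377.  180.6] corner [176.2 205.5] [370.5 175.9]
(600, 700, 3)
```

View pics/o5.png

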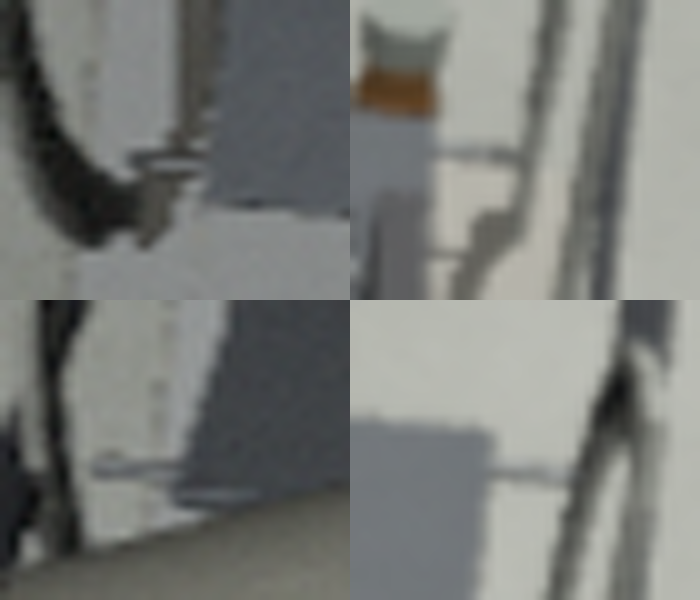

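```bash
python3 - <<'E'
import numpy as np
from scipy.optimize import least_squares
P=np.array([(-91.4,44.5),(-77.16,119.5),(-42.97,176.5)])
r=least_squares(lambda v: np.hypot(P[:,0]-v[0],P[:,1]-v[1])-190,[100,44.5]);c=r.x
print(c,r.fun,[np.arctan2(p[1]-c[1],c[0]-p[0]) for p in P])
E
python3 st.py
```

```text
[98.83639929 49.52538199] [ 0.30276424 -0.60311584  0.34602307] [np.float64(-0.026410369092603407), np.float64(0.37842809438536834), np.float64(0.7302724162878289)]
12.37 [505.7 -35.9 176.4] [-13.4   6.    7.2] y-force [-4.7 14.  -7.1] 15.4 [ -43.09 -155.    176.39]
```

{"api": "servo_tool", "payload": {
  "steps": [
    [0,-0.001,-0.002,0,0,0,1],
    [0,-0.003,-0.0045,0,0,0,1],
    [0,-0.006,-0.0075,0,0,0,1],
    [0,-0.009,-0.0105,0,0,0,1],
    [0,-0.0115,-0.013,0,0,0,1],
    [0,-0.0115,-0.013,0,0,0,1],
    [0,-0.0115,-0.013,0,0,0,1]
  ]
}}

```text
t: 12.95
tool_pos: [517.5, -37.1, 189.5]
tool_rot: [-0.004, -0.672, 0.74, 0.004]
ft_force: [-0.6, 2.3, -3.8]
gripper_width: 15.2
```

```bash
cat > chk.py <<'E'
from h import *
import cv2,sys
n=sys.argv[1]
exec(open("st.py").read().split("\n",1)[1])
p=instand(s["tool_pos"]); print("angle kin",np.arctan2(p[2]-49.5,98.8-p[0]), "r",np.hypot(p[2]-49.5,98.8-p[0]))
T=viewer.get_image("top")[:,:,::-1]; V=viewer.get_image("scene")[:,:,::-1]
cv2.imwrite(f"pics/top{n}.png",T); cv2.imwrite(f"pics/scene{n}.png",V)
k=lambda im,r0,r1,c0,c1,f: cv2.resize(im[r0:r1,c0:c1],None,fx=f,fy=f,interpolation=cv2.INTER_CUBIC)
cv2.imwrite(f"pics/z{n}.png",np.vstack([k(T,185,215,155,195,10),k(V,150,180,355,395,10)]))
cv2.imwrite(f"pics/v{n}.png",k(V,120,280,235,425,4))
ct=viewer.camera_info("top")
for a in (.78,.8,.82,.84): print(a,"pin",proj(ct,plate2w(S,a,[-188,118,0])).round(1),"corner",proj(ct,plate2w(S,a,[-200,100,4])).round(1))
E
python3 chk.py 9
```

```text
12.95 [517.5 -37.1 189.5] [-0.6  2.3 -3.8] y-force [-2.3  0.8  3.8] 15.2 [ -31.26 -155.03  189.47]
angle kin 0.8220978752034412 r 191.06546591551918
0.78 pin [170.6 204.1] corner [176.4 206.7]
0.8 pin [170.4 203. ] corner [176.2 205.5]
0.82 pin [170.3 201.9] corner [176.1 204.2]
0.84 pin [170.2 200.7] corner [176. 203.]
```

View pics/z9.png

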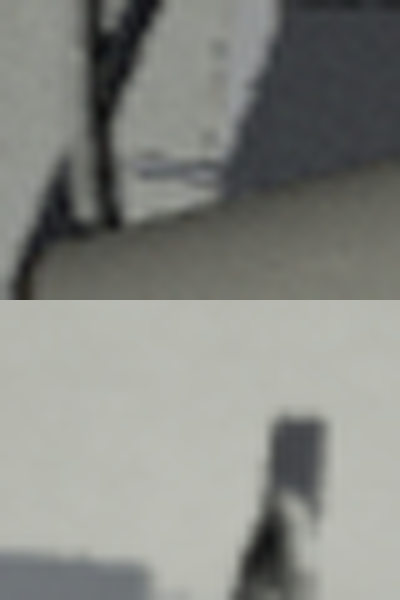

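View pics/v9.png

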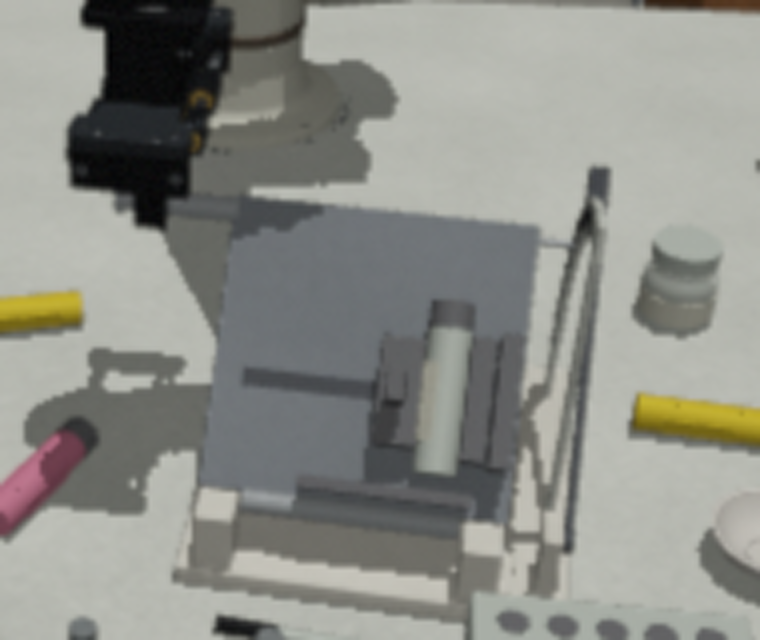

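```bash
python3 - <<'E'
from h import *
ct=viewer.camera_info("top"); cs=viewer.camera_info("scene")
for r in (225,230,235):
  for a in (.78,.8,.82,.84): print(r,a,proj(ct,plate2w(S,a,[-r,135,0])).round(1),proj(cs,plate2w(S,a,[-r,135,0])).round(1))
r=least_squares(lambda v: np.r_[proj(ct,plate2w(S,v[0],[-v[1]*100,v[2]*100,0]))-[156.8,214.6],proj(cs,plate2w(S,v[0],[-v[1]*100,v[2]*100,0]))-[383.6,166.2]],[.8,2.3,1.3]);print(r.x,r.fun)
s=manip.get_state();print(s["t"])
for n in ("top","scene"): print(n,[(d["score"],d["location"]) for d in spot_point(n,"pointer_tip")])
import cv2
A=cv2.resize(cv2.imread("pics/top0.png")[150:230,150:200],None,fx=7,fy=7,interpolation=cv2.INTER_CUBIC)
cv2.imwrite("pics/o8.png",A)
E
```

```text
225 0.78 [160.3 213.3] [384.7 168.6]
225 0.8 [160.1 212. ] [384.9 168.2]
225 0.82 [159.9 210.6] [385.1 167.8]
225 0.84 [159.7 209.2] [385.4 167.4]
230 0.78 [159.8 214.7] [384.9 166.7]
230 0.8 [159.6 213.3] [385.1 166.3]
230 0.82 [159.4 211.9] [385.3 165.9]
230 0.84 [159.2 210.5] [385.5 165.5]
235 0.78 [159.3 216.1] [385.  164.9]
235 0.8 [159.  214.7] [385.3 164.4]
235 0.82 [158.8 213.2] [385.5 164. ]
235 0.84 [158.6 211.8] [385.7 163.6]
[0.7867294  2.31980294 1.36728732] [ 2.00066148  0.11944328  2.09510777 -0.280392  ]
13.05
top [(0.57, [214.9, 155.5]), (0.2, [277.2, 140.2])]
scene [(0.71, [165.7, 381.6])]
```

View pics/o8.png

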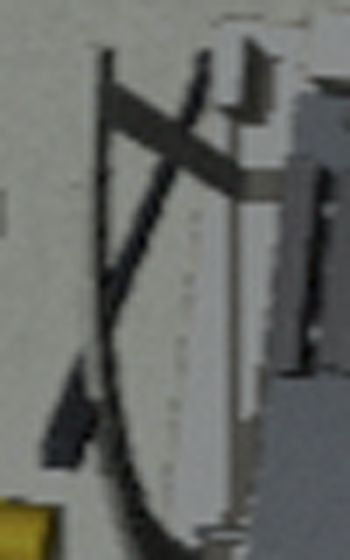

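```bash
cat > ov2.py <<'E'
import sys; sys.argv=["",".8","pics/junk.png"]
exec(open("ov.py").read())
rows=[]
for a,r in ((.795,235),(.824,240)):
    B=[(a,r-30,r,7,131,143,(0,255,0)),(a,-8,210,4.5,134,140,(255,255,0))]
    A=ov("pics/top0.png","top",150,225,145,190,7.5,B,""); C=ov("pics/scene0.png","scene",150,235,365,400,6.6,B,"")
    h=560; o=np.zeros((h,A.shape[1]+C.shape[1],3),np.uint8)
    o[:min(h,A.shape[0]),:A.shape[1]]=A[:h]; o[:min(h,C.shape[0]),A.shape[1]:]=C[:h]; rows.append(o)
o=np.hstack(rows)
cv2.imwrite("pics/o9.png",cv2.resize(o,(800,400)) if 0 else o[:, :]); print(o.shape)
cv2.imwrite("pics/o9a.png",rows[0]); cv2.imwrite("pics/o9b.png",rows[1])
E
python3 ov2.py
```

```text
(560, 1138, 3)
```

View pics/o9a.png

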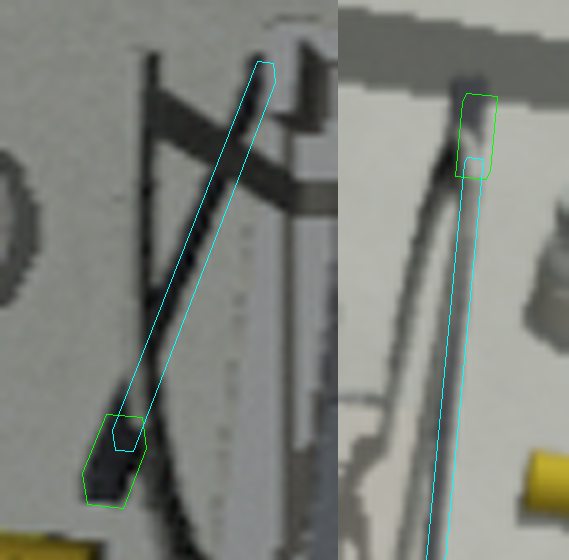

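View pics/o9b.png

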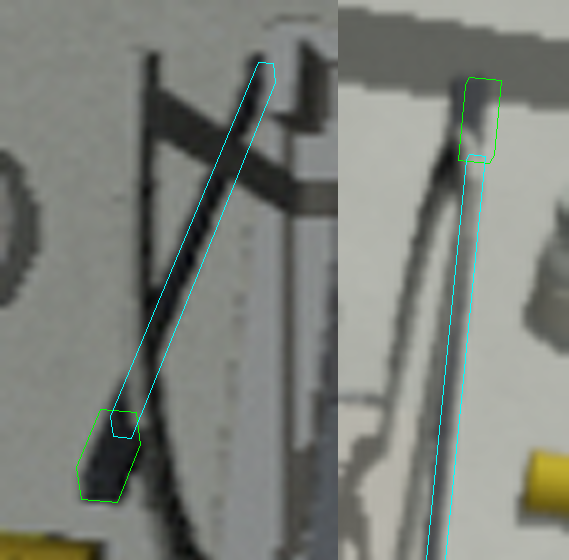

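```bash
python3 - <<'E'
from h import *
for i in range(6): viewer.get_image("scene")
E
python3 st.py; python3 chk.py 10 | head -3; python3 - <<'E'
import cv2,numpy as np
a=cv2.imread("pics/top0.png").astype(int);b=cv2.imread("pics/top10.png").astype(int)
cv2.imwrite("pics/top10b.png",b.astype(np.uint8))
E
```

```text
13.45 [517.3 -37.  189.3] [-1.   2.1 -3.4] y-force [-2.   1.1  3.4] 15.1 [ -31.46 -154.99  189.26]
13.45 [517.3 -37.  189.3] [-1.   2.1 -3.4] y-force [-2.   1.1  3.4] 15.1 [ -31.46 -154.99  189.26]
angle kin 0.820586121387071 r 191.05413300729435
0.78 pin [170.6 204.1] corner [176.4 206.7]
```

View pics/scene10.png

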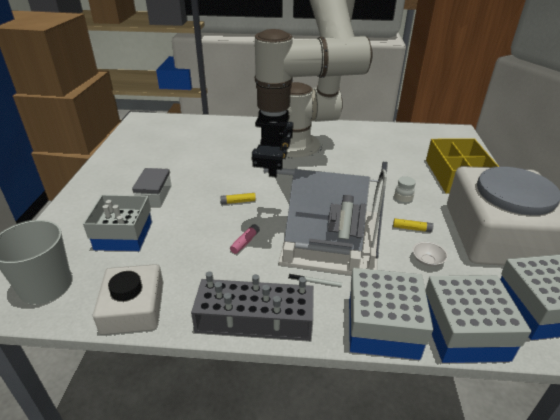

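The plate holds steady at about 0.82 rad, the tube is still clamped, and nothing else on the bench has moved.

```bash
python3 -c "
from cell import workorder
print(workorder.sign_off())"
```

```text
the job is handed in; nothing more can be done
None
```

The tube is clamped, and the plate is held by its handle at about 0.82 rad. I handed the job in at about 13.5 s with the gripper still closed on the handle.

- **Clamp:** I pinched the jaw's tab and slid it until the push rose from about 5.4 N (sliding free) to 9.0 N. By travel, the spring jaw has given about 4 mm, but that last force matches it being almost fully back (6 mm). The pictures after release and after the lift both show the tube still clamped and only a narrow gap left behind the spring jaw.
- **Angle:** My best estimate of the mark is 0.82 to 0.83 rad, from the edges of the pointer's head in the top and scene views. I put the plate at 0.82 rad from the arm's position and 0.815 to 0.83 from its pin in the top view.
- **Holding:** In the 0.4 s before hand-in the plate settled by less than 0.002 rad, with about 3.5 N of weight on the gripper. The last scene picture shows the pointer and the bystanders where they were.

**Checks that disagreed:**
- The trained network's pointer tip gave a lower mark, 0.79 to 0.80 rad. I trusted the head's edges instead, so the angle is only certain to about 0.02 to 0.03 rad.
- The rod seems to have shifted about 5 mm towards the fingertips early in the lift, so I worked out the final angle from the arc the gripper actually followed.

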